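Put the cell pack away in the drawer

TASK

Put the pack of three taped cells away: lay it flat in the open drawer of the low desktop drawer unit, setting it down gently and letting go rather than dropping it in, then slide the drawer fully shut with the pack inside.

Things in the scene. Friction and masses are not known exactly. Their poses are not given: they have to be found in the camera images.
- cell_pack: Thing to put away: three round cells (two green, one magenta) taped into one flat loose pack on the desk, 0.1 to 0.2 kg. 55 mm in x (across the cells), 65 mm in y (along them), 18 mm high. Origin: centre of its underside, z up. Other small things lie 9 cm or more away, centre to centre. Keep clear of the fixed microscope, 334 mm tall, at x 0.47 to 0.65 m, y 0.15 to 0.37 m of the robot's base.
- drawer (a joint): Slide of the unit's one drawer, m: 0 fully shut, 0.115 fully open; starts 0.095 to 0.112 open. Slides easily (1 to 2 N friction, no spring or latch), stays where left. The unit is fixed to the desk: grey case 160 mm deep, 190 wide, 105 high; blue drawer front, aluminium bar pull. Drawer side walls reach 80 mm above the desk, the 10 mm thick front 99 mm.
- drawer_floor (a point): Point on top of the drawer's floor (49 mm above the desk), on its midline, 50 mm behind the inner face of the front; moves with the drawer. x points into the unit (the way the drawer shuts), y across, z up. Inside: 160 mm wide (y -80 to 80 mm), x from -50 mm (front) to 90 mm (rear wall). With the drawer open by d, x = -50 mm to d - 50 mm is open to above; beyond is the case.
- drawer_pull (a point): Middle of the foremost face of the bar pull on the drawer front, 73 mm above the desk; axes as drawer_floor, moves with the drawer. The pull is a solid bar 80 mm wide in y, 16 mm high (65 to 81 mm above the desk), 14 mm proud of the front. Pushing its face along +x shuts the drawer; when shut, this face is 24 mm in front of the case.
Not all that is in view belongs to the job. What is meant by the cell_pack is not yellow, and is the smaller of those in its own colour.

How it is judged:
On the way:
1. the pack lies flat on the floor of the open drawer, let go (value of joint drawer above 0.06 m and x of cell_pack in the frame of drawer_floor between -0.05 and 0.09 m and y of cell_pack in the frame of drawer_floor between -0.08 and 0.08 m and z of cell_pack in the frame of drawer_floor below 0.008 m and angle between cell_pack's own z axis and vertical below 0.17 rad and contact force between the fingers and cell_pack below 0.1 N), for 0.2 s.
At the end, for the whole second after the job is handed in: The drawer is shut to within 10 mm and the cell pack lies inside it, at rest, flat on the drawer floor to within 10 degrees (8 mm in height) (value of joint drawer below 0.01 m and x of cell_pack in the frame of drawer_floor between -0.05 and 0.09 m and y of cell_pack in the frame of drawer_floor between -0.08 and 0.08 m and z of cell_pack in the frame of drawer_floor below 0.008 m and angle between cell_pack's own z axis and vertical below 0.17 rad and linear speed of cell_pack below 0.02 m/s); the robot touches nothing.
It fails at once if the pack falls free from more than about 4 cm above the drawer floor (height (world z) of cell_pack above 0.09 m and contact force between cell_pack and anything else below 0.01 N).
It also fails if it takes over 48 s, if anything falls off the work surface, if the arm or the gripper's body presses on something with over 40 N, if the wrist force passes 120 N, or if a joint passes its speed limit or range.

ROBOT

A 7-joint arm with a two-finger parallel gripper is mounted at the origin on a cart in front of the work surface, level with it; the furniture and walls round the work are solid. World frame = base frame: x ahead of the robot, y to its left, z up, the work surface at z = 0. Lengths are in m, angles in rad, forces in N, time in s.
With the tool pointing down it reaches from about 0.4 to 0.85 m from the base axis. Payload 4.5 kg.
Tool frame: the origin (TCP) lies midway between the tips of the shut fingers; the grasp point (between the pads) lies 19 mm behind it; z points along the fingers, y is the direction in which the jaws open and shut (so a half turn about z gives the same grasp; the last joint's range is limited). The gripper opens to 88 mm and grips with 3 to 60 N. Pads are 18 mm wide; open, the fingers measure 123 mm over their backs; the gripper's body (75 mm by 187 mm) begins 45 mm behind the grasp point.
Start: joints at [1.222, 0.689, -0.195, 1.565, 0.157, 0.902, -0.215], TCP at [0.233, -0.58, 0.239] pointing down, gripper open.
Joint ranges: [-3.01, 3.01], [-0.46, 2.08], [-1.47, 1.51], [0.13, 2.56], [-1, 4.14], [0.04, 2.09], [-2.66, 2.66]. Speed limits (rad/s): [2.57, 2.57, 3.14, 3.14, 3.14, 3.14, 3.14].

INTERFACE

Orientations are given as a unit quaternion [x, y, z, w].
In Python, from plant import get_state, snapshot, finish_job, regions_of gives the robot as it stands.
- The arm moves only by the tool send_rows, never from a script. Its argument "series" is a list of rows, each an object of numbers: "grip": the opening, from 0 (shut) to 1 (fully open); "dx", "dy", "dz": the shift along the tool's x, y, z in mm; "turn": the turn about the tool's z in rad. A call has 1 to 20 rows; each row shifts and turns the commanded pose from where the row before left it, along the tool's axes as they then stand; what a row does not reach is not made up. A row lasts 1/10 s, in which the tool goes at most 50 mm and 8.59 degrees, less where a joint would pass 70% of its speed; a pose out of reach is approached as far as the arm can. A call is refused whole if a number of a shift passes 50 or a number of a turn 0.15, either way. A call with a gripper value outside its range is refused whole. The fingers move at their own pace and stop on an object; "force" is the grip in N (left out, the last holds). Time passes only in rows, so rows that do not move let the fingers close. It gives the time, the measured TCP pose, the force and the opening at its end, in the units of the state.
- get_state(): the state, without advancing time (a new reading comes with each control period).
- snapshot(name): name is "scene" or "top" or "wrist"; returns a dict with "img" (480x640x3 uint8, red, green, blue), "depth" (480x640 float32, m along the optical axis (not along the pixel's ray), 0 where there is no reading), "fov_y" (degrees; the focal length in pixels is half the picture's height over the tangent of half this angle, whatever the lens; pixels are square), "cx", "cy" (the principal point, pixels), "R" (3x3) and "t" (3): a world point X has camera coordinates R X + t. Camera axes: x right, y down, z forward; pixel columns grow to the right and rows downward; lengths in m; the calibration is good to about 2 mm. The wrist camera is an equidistant fisheye: a pixel r from the principal point sees the ray r / f radians off the axis. A picture is of the moment at which its call begins.
- finish_job(): hands the job in, once; it reports no verdict.
Trained networks look in a picture, given as the dict that the camera call returned (one of the last four; its "shot" number tells which), for a name from the list of things; names that differ only in an ending like _2 or _b are one class to them, and where a whole thing is asked for, a point or a joint stands for the part that bears it (a point fixed in the world has none). Each returns a list of dicts, best first, with "score" (0 to 1); they miss things now and then, are a little off and sometimes report something else, mostly with a low value. They report only what shows in the picture. A call takes as long as a camera call. They do not tell look-alikes from the thing itself.
- regions_of(picture, target): "pixels" (480x640 bool, what is visible of it) and "extent" ([left, top, right, bottom] in pixels, round what is visible of it).
The state is a dict: "clock": time; "q": joint angles; "qd": joint speeds; "joint_torque": joint torques, N m; "tool_pos": TCP position; "eef_rot": TCP orientation; "contact_force": force on the tool from outside, world axes, zero at the start; "moment": the same for the moment, N m; "opening": opening from 0.0 (shut) to 1.0 (fully open).
Only numpy, scipy, OpenCV 4.12 (cv2) and the standard library are available. Lean on these libraries where they do the work, as an engineer would, in place of code of your own. Each camera call takes 0.05 s, during which the arm holds its last target.

## Working session

There is one attempt and no reset: what is moved stays moved. The work goes in short steps, Python scripts to look and compute and a tool call to move; the robot and the scene stay as the last step left them, time stands still between calls to the robot, and variables do not carry over. Pictures are saved under pics/ and viewed, and the job is handed in when it is done.

Besides the shell and the picture viewer there is one more tool, called as a command line: name --argument value ..., lists and objects as JSON in quotes. send_rows: Moves the arm, as the interface text tells. Its arguments: {"type":"object","properties":{"series":{"type":"array","items":{"type":"object","properties":{"grip":{"type":"number"},"dx":{"type":"number"},"dy":{"type":"number"},"dz":{"type":"number"},"turn":{"type":"number"}}}},"force":{"type":"number"}},"required":["series"]}

```bash
mkdir -p pics; ls; cat > h.py <<'E'
import numpy as np,cv2
from plant import get_state,snapshot,finish_job,regions_of
def save(s,n): cv2.imwrite('pics/'+n,cv2.cvtColor(s['img'],cv2.COLOR_RGB2BGR))
def world(s,mask=None):
    f=240/np.tan(np.radians(s['fov_y'])/2)
    v,u=np.mgrid[0:480,0:640]; d=s['depth']
    P=np.stack([(u-s['cx'])/f*d,(v-s['cy'])/f*d,d],-1)
    return (P-np.array(s['t']))@np.array(s['R'])
E
python3 - <<'E'
from h import *
print(get_state())
for n in ['scene','top']:
    s=snapshot(n); save(s,n+'1.png'); W=world(s)
    print(n,s['R'],s['t'],s['fov_y'])
    for t in ['cell_pack','drawer','drawer_floor','drawer_pull']:
        for r in regions_of(s,t)[:4]:
            m=r['pixels']&(s['depth']>0)
            p=W[m]
            print(t,round(r['score'],2),r['extent'],m.sum(), np.percentile(p,[2,50,98],axis=0).round(3).tolist() if m.sum() else None)
E
```

```text
pics
{'clock': 0.0, 'q': array([ 1.22176167,  0.69000582, -0.19454302,  1.56632304,  0.15730585,
        0.90249251, -0.21509941]), 'qd': array([-1.16248854e-03,  2.94340864e-04,  5.51243082e-04,  9.96124272e-04,
        1.52856508e-03,  4.96019789e-06, -1.95223045e-04]), 'joint_torque': array([-1.74560391e-04, -5.27550709e+01, -1.26711946e+00, -1.53421658e+01,
       -5.27028262e-02,  6.62860766e-03,  1.70179605e-04]), 'tool_pos': array([ 0.23320479, -0.57919013,  0.23790274]), 'eef_rot': array([ 9.81724843e-01,  1.90303681e-01, -2.30850558e-04, -8.87745010e-04]), 'contact_force': array([-0.16255746,  0.52994717,  0.59345797]), 'moment': array([-0.00152865,  0.01090212,  0.02092647]), 'opening': 0.9990487616955085}
scene [[-0.69913021 -0.71499313 -0.00133203]
 [-0.27773961  0.27329339 -0.92096223]
 [ 0.6588457  -0.64350256 -0.38964958]] [0.36689967 0.19967499 0.57647533] 55.302549470268076
cell_pack 0.82 [345.6, 259.3, 384.2, 280.5] 521 [[0.441, -0.106, 0.003], [0.467, -0.063, 0.016], [0.495, -0.038, 0.02]]
cell_pack 0.73 [318.3, 278.6, 361.2, 312.4] 725 [[0.405, -0.003, 0.003], [0.
[... 878 characters left out ...]
9.2, 443.5, 393.9] 2368 [[0.31, -0.164, -0.0], [0.353, -0.119, 0.021], [0.396, -0.074, 0.025]]
cell_pack 0.71 [376.1, 276.0, 409.8, 307.1] 815 [[0.444, -0.086, 0.0], [0.473, -0.063, 0.015], [0.5, -0.039, 0.02]]
cell_pack 0.22 [398.8, 227.4, 517.5, 326.1] 8963 [[0.433, -0.253, 0.045], [0.505, -0.173, 0.049], [0.577, -0.085, 0.099]]
drawer 0.68 [395.3, 226.3, 520.7, 326.2] 9014 [[0.433, -0.253, 0.045], [0.505, -0.173, 0.049], [0.577, -0.085, 0.099]]
drawer_floor 0.71 [397.3, 228.9, 520.1, 325.7] 8965 [[0.433, -0.253, 0.045], [0.505, -0.173, 0.049], [0.577, -0.085, 0.099]]
drawer_pull 0.78 [400.1, 227.4, 522.2, 323.0] 8895 [[0.434, -0.253, 0.045], [0.505, -0.173, 0.049], [0.577, -0.085, 0.099]]
```

View pics/top1.png

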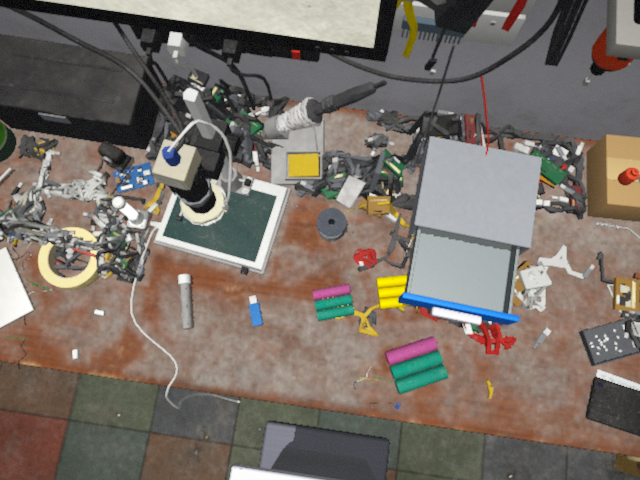

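View pics/scene1.png

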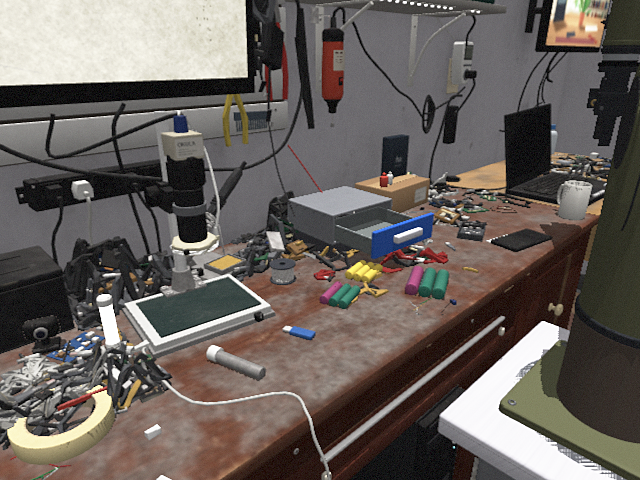

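The target is the small green/magenta pack at top-view pixel (334,303). The larger look-alike is at (417,365), the yellow one is a decoy at (392,292), and the open drawer is at (460,270). Next I'll measure exact poses.

```bash
python3 - <<'E'
from h import *
from scipy.spatial.transform import Rotation as Ro
s=snapshot('top'); W=world(s); 
r=min([r for r in regions_of(s,'cell_pack')],key=lambda r:abs(r['extent'][0]-313)+abs(r['extent'][1]-285))
p=W[r['pixels']&(s['depth']>0)]; q=p[p[:,2]>0.009]
rc=cv2.minAreaRect((q[:,:2]*1000).astype(np.float32)); print('rect mm',rc,cv2.boxPoints(rc).tolist(), p[:,2].max(), q[:,:2].mean(0))
# magenta side
hsv=cv2.cvtColor(s['img'],cv2.COLOR_RGB2HSV)
mm=r['pixels']&(hsv[...,0]>140)&(hsv[...,1]>80)&(s['depth']>0)
m=W[mm]; print('magenta',m[:,:2].mean(0)); 
c=q[:,:2]-q[:,:2].mean(0)
# case top & front
Z=W[...,2]; reg=np.zeros((480,640),bool); reg[120:335,390:560]=1
def rect(mask):
    k=cv2.morphologyEx(mask.astype(np.uint8),cv2.MORPH_OPEN,np.ones((3,3)))
    n,l,st,_=cv2.connectedComponentsWithStats(k); i=1+np.argmax(st[1:,4])
    a=W[l==i]; rr=cv2.minAreaRect((a[:,:2]*1000).astype(np.float32)); return rr,cv2.boxPoints(rr).round(1).tolist(),np.median(a[:,2])
print('case',rect(reg&(abs(Z-.105)<.003)))
print('floor',rect(reg&(abs(Z-.049)<.003)))
blue=(hsv[...,0]>100)&(hsv[...,0]<125)&(hsv[...,1]>150)
print('fronttop',rect(reg&blue&(abs(Z-.099)<.004)))
print('pull',rect(reg&(abs(Z-.081)<.004)&~blue&(W[...,0]<.47)))
st=get_state(); R=Ro.from_quat(st['eef_rot']).as_matrix(); print(R.round(3),st['tool_pos'])
E
```

```text
rect mm ((439.16754150390625, 33.80100631713867), (54.3590202331543, 64.85789489746094), 18.433000564575195) [[403.1286315917969, 55.97211456298828], [423.6363830566406, -5.558182716369629], [475.2064514160156, 11.629898071289062], [454.6986999511719, 73.16019439697266]] 0.021398918505998312 [0.43854447 0.03372853]
magenta [0.45629201 0.03966426]
case (((642.8456420898438, -178.75775146484375), (190.19650268554688, 160.48721313476562), 86.45530700683594), [[556.9000244140625, -268.70001220703125], [717.0999755859375, -278.6000061035156], [728.7999877929688, -88.80000305175781], [568.5999755859375, -78.9000015258789]], np.float64(0.10418849182956556))
floor (((520.8739013671875, -173.1304931640625), (157.4937744140625, 118.56788635253906), 86.03511047363281), [[456.29998779296875, -247.60000610351562], [574.5999755859375, -255.8000030517578], [585.5, -98.69999694824219], [467.20001220703125, -90.5]], np.float64(0.04821360562873291))
fronttop (((448.2589111328125, -166.01437377929688), (184.12371826171875, 10.435224533081055), 86.39540100097656), [[437.29998779296875, -257.6000061035156], [447.70001220703125, -258.20001220703125], [459.29998779296875, -74.5], [448.79998779296875, -73.80000305175781]], np.float64(0.0979184186887109))
pull (((436.5550537109375, -165.66543579101562), (78.9700927734375, 14.833958625793457), 86.32225799560547), [[426.6000061035156, -204.60000610351562], [441.3999938964844, -205.5], [446.5, -126.69999694824219], [431.70001220703125, -125.80000305175781]], np.float64(0.07982996423318112))
[[ 0.928  0.374  0.   ]
 [ 0.374 -0.928 -0.   ]
 [ 0.     0.    -1.   ]] [ 0.23346662 -0.57977323  0.23877684]
```

send_rows --series '[{"turn": 0.06,"dx": 20,"dy": -16,"grip": 0.95},{"dx": 25,"dy": -19},{"dx": 25,"dy": -19},{"dx": 25,"dy": -19},{"dx": 25,"dy": -19},{"dx": 25,"dy": -19},{"dx": 25,"dy": -19},{"dx": 25,"dy": -19},{"dx": 25,"dy": -19},{"dx": 25,"dy": -19},{"dx": 21,"dy": -19},{}]' --force 20

```text
schema error: expected keys grip, dx, dy, dz, turn
```

send_rows --series '[{"dx": 10,"dy": -26},{"dx": 10,"dy": -26},{"dx": 10,"dy": -26},{"dx": 10,"dy": -26},{"dx": 10,"dy": -26},{"dx": 10,"dy": -26},{"dx": 10,"dy": -26},{"dx": 10,"dy": -26},{"dx": 10,"dy": -26},{"dx": 10,"dy": -26},{"dx": 10,"dy": -26},{"dx": 10,"dy": -26},{},{}]'

```text
schema error: expected keys grip, dx, dy, dz, turn
```

```bash
cat > m.py <<'E'
from h import *
from scipy.spatial.transform import Rotation as Ro
import sys
tx,ty,tz,yaw=map(float,sys.argv[1:5])
st=get_state(); R=Ro.from_quat(st['eef_rot']).as_matrix(); 
cy=np.degrees(np.arctan2(R[1,0],R[0,0]))
tr=np.radians(cy-yaw)
y=np.radians(yaw); d=np.array([tx,ty,tz])-st['tool_pos']
print(st['clock'],st['tool_pos'].round(4),'yaw',cy.round(2),'tilt',R[2].round(3),'open',round(st['opening'],3),'F',st['contact_force'].round(1))
print('turn',tr.round(3),'delta tool after turn mm',(1000*np.array([d[0]*np.cos(y)+d[1]*np.sin(y),d[0]*np.sin(y)-d[1]*np.cos(y),-d[2]])).round(1))
E
python3 m.py .439 .034 .004 18.5
```

```text
0.6 [ 0.2335 -0.5798  0.2388] yaw 21.94 tilt [ 0.  0. -1.] open 0.998 F [ 0.  -0.4  0.1]
turn 0.06 delta tool after turn mm [ 389.7 -516.8  234.8]
```

All keys are needed in every row.

send_rows --series '[{"grip": 0.95,"dx": 20,"dy": -16,"dz": 0,"turn": 0.06},{"grip": 0.95,"dx": 25,"dy": -19,"dz": 0,"turn": 0},{"grip": 0.95,"dx": 25,"dy": -19,"dz": 0,"turn": 0},{"grip": 0.95,"dx": 25,"dy": -19,"dz": 0,"turn": 0},{"grip": 0.95,"dx": 25,"dy": -19,"dz": 0,"turn": 0},{"grip": 0.95,"dx": 25,"dy": -19,"dz": 0,"turn": 0},{"grip": 0.95,"dx": 25,"dy": -19,"dz": 0,"turn": 0},{"grip": 0.95,"dx": 25,"dy": -19,"dz": 0,"turn": 0},{"grip": 0.95,"dx": 25,"dy": -19,"dz": 0,"turn": 0},{"grip": 0.95,"dx": 25,"dy": -19,"dz": 0,"turn": 0},{"grip": 0.95,"dx": 21,"dy": -19,"dz": 0,"turn": 0}]' --force 20

```text
clock: 1.7
tool_pos: [0.4203, -0.2979, 0.239]
eef_rot: [0.987, 0.161, 0.001, 0.0]
contact_force: [0.4, 0.8, 0.5]
opening: 0.95
```

send_rows --series '[{"grip": 0.95,"dx": 10,"dy": -26,"dz": 0,"turn": 0},{"grip": 0.95,"dx": 10,"dy": -26,"dz": 0,"turn": 0},{"grip": 0.95,"dx": 10,"dy": -26,"dz": 0,"turn": 0},{"grip": 0.95,"dx": 10,"dy": -26,"dz": 0,"turn": 0},{"grip": 0.95,"dx": 10,"dy": -26,"dz": 0,"turn": 0},{"grip": 0.95,"dx": 10,"dy": -26,"dz": 0,"turn": 0},{"grip": 0.95,"dx": 10,"dy": -26,"dz": 0,"turn": 0},{"grip": 0.95,"dx": 10,"dy": -26,"dz": 0,"turn": 0},{"grip": 0.95,"dx": 10,"dy": -26,"dz": 0,"turn": 0},{"grip": 0.95,"dx": 10,"dy": -26,"dz": 0,"turn": 0},{"grip": 0.95,"dx": 10,"dy": -26,"dz": 0,"turn": 0},{"grip": 0.95,"dx": 10,"dy": -26,"dz": 0,"turn": 0},{"grip": 0.95,"dx": 0,"dy": 0,"dz": 0,"turn": 0},{"grip": 0.95,"dx": 0,"dy": 0,"dz": 0,"turn": 0}]'

```text
clock: 3.1
tool_pos: [0.4339, 0.0349, 0.2388]
eef_rot: [0.987, 0.161, 0.0, 0.0]
contact_force: [0.5, -0.6, 0.1]
opening: 0.949
```

```bash
python3 m.py .439 .034 .004 18.5
```

```text
3.1 [0.4339 0.0349 0.2388] yaw 18.57 tilt [ 0.  0. -1.] open 0.949 F [ 0.5 -0.6  0.1]
turn 0.001 delta tool after turn mm [  4.5   2.4 234.8]
```

send_rows --series '[{"grip": 0.95,"dx": 4,"dy": 2,"dz": 20,"turn": 0},{"grip": 0.95,"dx": 0,"dy": 0,"dz": 30,"turn": 0},{"grip": 0.95,"dx": 0,"dy": 0,"dz": 30,"turn": 0},{"grip": 0.95,"dx": 0,"dy": 0,"dz": 30,"turn": 0},{"grip": 0.95,"dx": 0,"dy": 0,"dz": 30,"turn": 0},{"grip": 0.95,"dx": 0,"dy": 0,"dz": 30,"turn": 0},{"grip": 0.95,"dx": 0,"dy": 0,"dz": 15,"turn": 0},{"grip": 0.95,"dx": 0,"dy": 0,"dz": 0,"turn": 0}]'

```text
clock: 3.9
tool_pos: [0.4374, 0.0324, 0.0521]
eef_rot: [0.987, 0.16, -0.002, 0.001]
contact_force: [0.2, -0.6, -0.2]
opening: 0.95
```

```bash
python3 m.py .439 .034 .004 18.5; python3 -c "
from h import *
save(snapshot('wrist'),'w1.png'); save(snapshot('top'),'top2.png')"
```

```text
3.9 [0.4374 0.0324 0.0521] yaw 18.38 tilt [-0.004  0.001 -1.   ] open 0.95 F [ 0.2 -0.6 -0.2]
turn -0.002 delta tool after turn mm [ 2.  -1.  48.1]
```

View pics/w1.png

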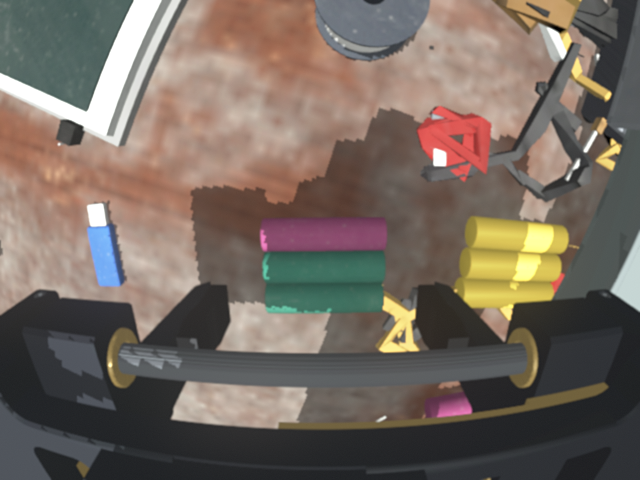

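The fingers straddle the pack and line up with it (pack at pixels 262–386, 218–312). The yellow pack is clear of the right finger. A yellow scrap at (400,320) lies near that finger, so I'll check its height.

```bash
python3 -c "
from h import *
s=snapshot('wrist')
f=240/np.radians(s['fov_y']/2); f2=240/np.tan(np.radians(s['fov_y'])/2)
def w(u,v,z=None):
    a=np.array([u-s['cx'],v-s['cy']]);r=np.hypot(*a);th=r/f2
    d=s['depth'][v,u]; ray=np.array([*(a/r*np.tan(th)),1]); P=ray*d
    return ((P-np.array(s['t']))@np.array(s['R'])).round(4)
print(s['fov_y'])
for uv in [(386,300),(395,315),(400,322),(408,335),(395,340),(412,320),(300,235),(300,268),(300,298),(266,267),(382,267),(420,268),(470,262)]: print(uv,w(*uv))
"
```

```text
65.70646984690485
(386, 300) [ 0.429  -0.009   0.0054]
(395, 315) [ 0.421  -0.0184  0.0047]
(400, 322) [ 0.4186 -0.0223  0.0072]
(408, 335) [ 0.4108 -0.0315  0.0058]
(395, 340) [ 4.021e-01 -2.740e-02  1.000e-04]
(412, 320) [ 0.4205 -0.0303  0.004 ]
(300, 235) [0.4544 0.0507 0.0168]
(300, 268) [0.437  0.0453 0.0165]
(300, 298) [0.4204 0.0401 0.017 ]
(266, 267) [0.4315 0.0626 0.0161]
(382, 267) [0.4512 0.0043 0.017 ]
(420, 268) [ 0.4521 -0.0229 -0.0006]
(470, 262) [ 0.4689 -0.0429  0.0164]
```

send_rows --series '[{"grip": 0.95,"dx": 2,"dy": -1,"dz": 10,"turn": 0},{"grip": 0.95,"dx": 0,"dy": 0,"dz": 12,"turn": 0},{"grip": 0.95,"dx": 0,"dy": 0,"dz": 12,"turn": 0},{"grip": 0.95,"dx": 0,"dy": 0,"dz": 9,"turn": 0},{"grip": 0.95,"dx": 0,"dy": 0,"dz": 5,"turn": 0},{"grip": 0.95,"dx": 0,"dy": 0,"dz": 0,"turn": 0},{"grip": 0.95,"dx": 0,"dy": 0,"dz": 0,"turn": 0},{"grip": 0.6,"dx": 0,"dy": 0,"dz": 0,"turn": 0},{"grip": 0.6,"dx": 0,"dy": 0,"dz": 0,"turn": 0},{"grip": 0.6,"dx": 0,"dy": 0,"dz": 0,"turn": 0},{"grip": 0.6,"dx": 0,"dy": 0,"dz": 0,"turn": 0},{"grip": 0.6,"dx": 0,"dy": 0,"dz": 0,"turn": 0},{"grip": 0.6,"dx": 0,"dy": 0,"dz": 0,"turn": 0}]' --force 20

```text
clock: 5.35
tool_pos: [0.4459, 0.0358, 0.0183]
eef_rot: [0.987, 0.161, -0.007, -0.0]
contact_force: [0.2, 0.3, -0.4]
opening: 0.601
```

```bash
python3 m.py .439 .034 .004 18.5
```

```text
5.35 [0.4459 0.0358 0.0183] yaw 18.5 tilt [-0.013 -0.002 -1.   ] open 0.601 F [ 0.2  0.3 -0.4]
turn 0.0 delta tool after turn mm [-7.1 -0.5 14.3]
```

```bash
python3 -c "
from h import *
print(get_state()['q'].round(3))
save(snapshot('wrist'),'w2.png')"
```

```text
[-0.151  0.916 -0.051  2.218  1.073  0.045 -2.503]
```

View pics/w2.png

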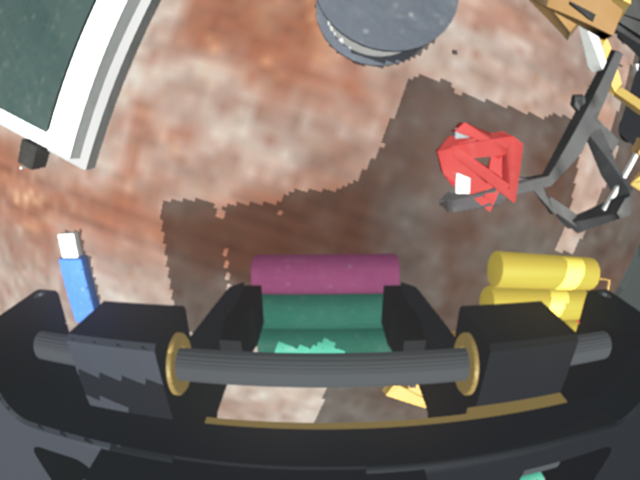

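The arm stopped short: joint 6 is at its lower limit and joint 7 is close to its end. Nothing was gripped. A half turn of the tool gives the same grasp and frees joint 7, so I'll rise, turn π and retry.

send_rows --series '[{"grip": 0.95,"dx": 0,"dy": 0,"dz": -5,"turn": 0},{"grip": 0.95,"dx": 0,"dy": 0,"dz": -25,"turn": 0},{"grip": 0.95,"dx": 0,"dy": 0,"dz": -25,"turn": 0},{"grip": 0.95,"dx": 0,"dy": 0,"dz": -25,"turn": 0},{"grip": 0.95,"dx": 0,"dy": 0,"dz": -25,"turn": 0},{"grip": 0.95,"dx": 0,"dy": 0,"dz": 0,"turn": -0.14},{"grip": 0.95,"dx": 0,"dy": 0,"dz": 0,"turn": -0.14},{"grip": 0.95,"dx": 0,"dy": 0,"dz": 0,"turn": -0.14},{"grip": 0.95,"dx": 0,"dy": 0,"dz": 0,"turn": -0.14},{"grip": 0.95,"dx": 0,"dy": 0,"dz": 0,"turn": -0.14},{"grip": 0.95,"dx": 0,"dy": 0,"dz": 0,"turn": -0.14},{"grip": 0.95,"dx": 0,"dy": 0,"dz": 0,"turn": -0.14},{"grip": 0.95,"dx": 0,"dy": 0,"dz": 0,"turn": -0.14},{"grip": 0.95,"dx": 0,"dy": 0,"dz": 0,"turn": -0.14},{"grip": 0.95,"dx": 0,"dy": 0,"dz": 0,"turn": -0.14},{"grip": 0.95,"dx": 0,"dy": 0,"dz": 0,"turn": -0.14}]'

```text
clock: 7.0
tool_pos: [0.447, 0.0356, 0.1232]
eef_rot: [0.594, 0.804, -0.005, -0.005]
contact_force: [0.5, 0.2, 0.5]
opening: 0.945
```

```bash
python3 m.py .439 .034 .1 198.5; python3 -c "
from h import *
print(get_state()['q'].round(3))"
```

```text
7.0 [0.447  0.0356 0.1232] yaw 107.06 tilt [ 0.002 -0.014 -1.   ] open 0.945 F [0.5 0.2 0.5]
turn -1.596 delta tool after turn mm [ 8.1  1.  23.2]
[ 0.353  0.836 -0.902  2.155  1.068  0.724 -1.001]
```

send_rows --series '[{"grip": 0.95,"dx": 0,"dy": 0,"dz": 0,"turn": -0.145},{"grip": 0.95,"dx": 0,"dy": 0,"dz": 0,"turn": -0.145},{"grip": 0.95,"dx": 0,"dy": 0,"dz": 0,"turn": -0.145},{"grip": 0.95,"dx": 0,"dy": 0,"dz": 0,"turn": -0.145},{"grip": 0.95,"dx": 0,"dy": 0,"dz": 0,"turn": -0.145},{"grip": 0.95,"dx": 0,"dy": 0,"dz": 0,"turn": -0.145},{"grip": 0.95,"dx": 0,"dy": 0,"dz": 0,"turn": -0.145},{"grip": 0.95,"dx": 0,"dy": 0,"dz": 0,"turn": -0.145},{"grip": 0.95,"dx": 0,"dy": 0,"dz": 0,"turn": -0.145},{"grip": 0.95,"dx": 0,"dy": 0,"dz": 0,"turn": -0.145},{"grip": 0.95,"dx": 0,"dy": 0,"dz": 0,"turn": -0.145},{"grip": 0.95,"dx": 0,"dy": 0,"dz": 0,"turn": 0}]'

```text
clock: 8.2
tool_pos: [0.4469, 0.0357, 0.123]
eef_rot: [-0.158, 0.987, 0.0, -0.007]
contact_force: [-0.0, -0.2, 0.3]
opening: 0.953
```

```bash
python3 m.py .439 .034 .03 198.5; python3 -c "
from h import *
print(get_state()['q'].round(3))
s=snapshot('top');save(s,'top3.png')"
```

```text
8.2 [0.4469 0.0357 0.123 ] yaw -161.86 tilt [ 0.014  0.002 -1.   ] open 0.953 F [-0.  -0.2  0.3]
turn -6.289 delta tool after turn mm [ 8.1  0.9 93. ]
[ 0.475  0.97  -1.186  2.149  1.175  0.97   0.463]
```

View pics/top3.png

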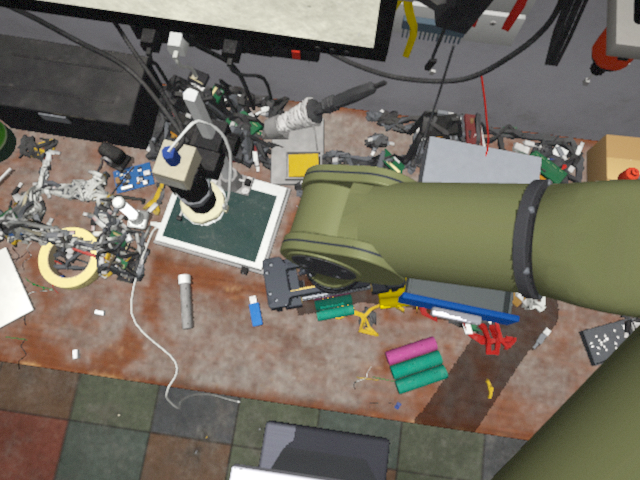

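```bash
python3 -c "
from h import *
s=snapshot('top');W=world(s)
for uv in [(320,240),(380,230),(450,230),(450,200),(450,260),(500,250),(560,250),(600,250),(600,350)]: print(uv,W[uv[1],uv[0]].round(3))
s=snapshot('scene');save(s,'sc3.png')"
```

```text
(320, 240) [0.423 0.048 0.496]
(380, 230) [ 0.431 -0.001  0.523]
(450, 230) [ 0.428 -0.05   0.558]
(450, 200) [ 0.453 -0.048  0.554]
(450, 260) [ 0.408 -0.054  0.548]
(500, 250) [ 0.413 -0.082  0.576]
(560, 250) [ 0.411 -0.113  0.603]
(600, 250) [ 0.409 -0.13   0.62 ]
(600, 350) [ 0.424 -0.432  0.003]
```

View pics/sc3.png

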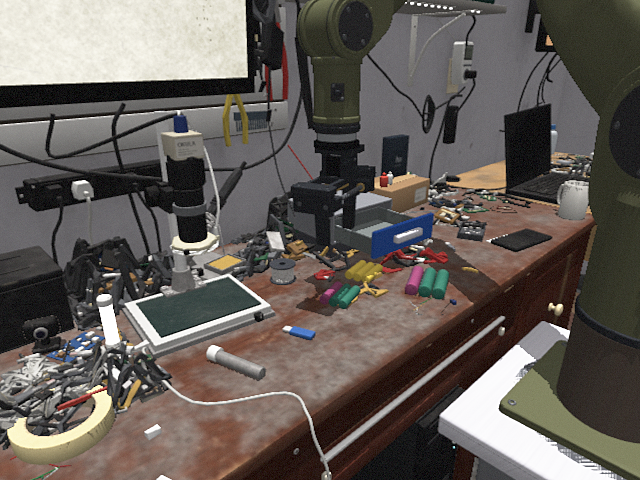

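send_rows --series '[{"grip": 0.95,"dx": 4,"dy": 1,"dz": 10,"turn": -0.006},{"grip": 0.95,"dx": 4,"dy": 0,"dz": 20,"turn": 0},{"grip": 0.95,"dx": 0,"dy": 0,"dz": 20,"turn": 0},{"grip": 0.95,"dx": 0,"dy": 0,"dz": 20,"turn": 0},{"grip": 0.95,"dx": 0,"dy": 0,"dz": 15,"turn": 0},{"grip": 0.95,"dx": 0,"dy": 0,"dz": 5,"turn": 0},{"grip": 0.95,"dx": 0,"dy": 0,"dz": 0,"turn": 0}]'

```text
clock: 9.05
tool_pos: [0.438, 0.0342, 0.0332]
eef_rot: [-0.16, 0.987, 0.0, -0.007]
contact_force: [-0.2, -0.3, 0.0]
opening: 0.954
```

```bash
python3 m.py .439 .034 .004 198.5; python3 -c "
from h import *
print(get_state()['q'].round(3))
s=snapshot('wrist');save(s,'w4.png')"
```

```text
9.05 [0.438  0.0342 0.0332] yaw -161.59 tilt [ 0.014  0.002 -1.   ] open 0.954 F [-0.2 -0.3  0. ]
turn -6.285 delta tool after turn mm [-0.9 -0.5 29.2]
[ 0.415  1.125 -1.066  2.21   1.445  0.919  0.261]
```

View pics/w4.png

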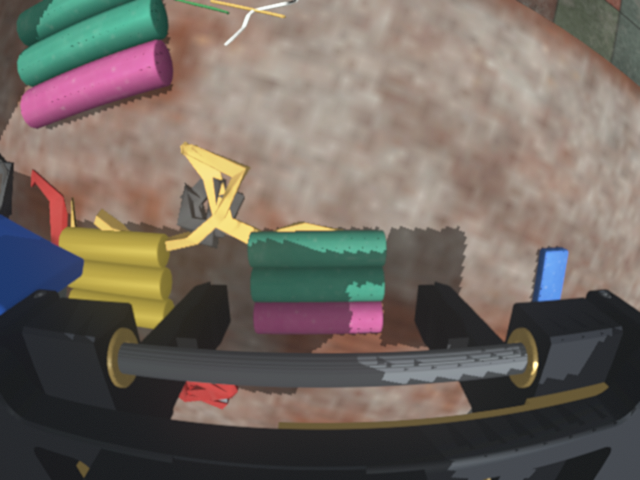

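The pack (248–386, 230–332) is centred between the fingers. The yellow pack ends at column 170, outside the left finger, so I'll descend and grip.

send_rows --series '[{"grip": 0.95,"dx": -1,"dy": 0,"dz": 10,"turn": 0},{"grip": 0.95,"dx": 0,"dy": 0,"dz": 9,"turn": 0},{"grip": 0.95,"dx": 0,"dy": 0,"dz": 6,"turn": 0},{"grip": 0.95,"dx": 0,"dy": 0,"dz": 4,"turn": 0},{"grip": 0.95,"dx": 0,"dy": 0,"dz": 0,"turn": 0},{"grip": 0.95,"dx": 0,"dy": 0,"dz": 0,"turn": 0}]' --force 20

```text
clock: 9.7
tool_pos: [0.4387, 0.0346, 0.0045]
eef_rot: [-0.161, 0.987, 0.0, -0.007]
contact_force: [0.9, -0.1, -0.0]
opening: 0.949
```

send_rows --series '[{"grip": 0.6,"dx": 0,"dy": 0,"dz": 0,"turn": 0},{"grip": 0.6,"dx": 0,"dy": 0,"dz": 0,"turn": 0},{"grip": 0.6,"dx": 0,"dy": 0,"dz": 0,"turn": 0},{"grip": 0.6,"dx": 0,"dy": 0,"dz": 0,"turn": 0},{"grip": 0.6,"dx": 0,"dy": 0,"dz": 0,"turn": 0},{"grip": 0.6,"dx": 0,"dy": 0,"dz": 0,"turn": 0}]' --force 20

```text
clock: 10.3
tool_pos: [0.439, 0.0342, 0.0046]
eef_rot: [-0.16, 0.987, -0.0, -0.006]
contact_force: [1.5, -1.6, 3.5]
opening: 0.732
```

```bash
python3 m.py .503 -.169 .16 176.5; python3 -c "
from h import *
print(get_state()['q'].round(3))"
```

```text
10.3 [0.439  0.0342 0.0046] yaw -161.54 tilt [ 0.013  0.001 -1.   ] open 0.732 F [ 1.5 -1.6  3.5]
turn -5.9 delta tool after turn mm [ -76.3 -198.9 -155.4]
[ 0.403  1.182 -1.036  2.209  1.525  0.922  0.214]
```

send_rows --series '[{"grip": 0.6,"dx": 0,"dy": 0,"dz": -6,"turn": 0},{"grip": 0.6,"dx": 0,"dy": 0,"dz": -14,"turn": 0},{"grip": 0.6,"dx": 0,"dy": 0,"dz": -20,"turn": 0},{"grip": 0.6,"dx": 0,"dy": 0,"dz": -20,"turn": 0},{"grip": 0.6,"dx": 0,"dy": 0,"dz": -20,"turn": 0},{"grip": 0.6,"dx": 0,"dy": 0,"dz": -20,"turn": 0},{"grip": 0.6,"dx": 0,"dy": 0,"dz": -20,"turn": 0},{"grip": 0.6,"dx": 0,"dy": 0,"dz": -20,"turn": 0},{"grip": 0.6,"dx": 0,"dy": 0,"dz": -15,"turn": 0},{"grip": 0.6,"dx": 0,"dy": 0,"dz": 0,"turn": 0.1},{"grip": 0.6,"dx": 0,"dy": 0,"dz": 0,"turn": 0.1},{"grip": 0.6,"dx": 0,"dy": 0,"dz": 0,"turn": 0.1},{"grip": 0.6,"dx": 0,"dy": 0,"dz": 0,"turn": 0.083},{"grip": 0.6,"dx": 0,"dy": 0,"dz": 0,"turn": 0}]'

```text
clock: 11.7
tool_pos: [0.4404, 0.035, 0.1597]
eef_rot: [0.03, 1.0, -0.001, -0.007]
contact_force: [0.3, 0.2, -1.8]
opening: 0.735
```

```bash
python3 m.py .503 -.169 .16 176.5; python3 -c "
from h import *
print(get_state()['q'].round(3))
s=snapshot('scene');save(s,'sc5.png')"
```

```text
11.7 [0.4404 0.035  0.1597] yaw 176.56 tilt [ 0.013 -0.003 -1.   ] open 0.735 F [ 0.3  0.2 -1.8]
turn 0.001 delta tool after turn mm [ -74.9 -199.8   -0.3]
[ 0.477  0.859 -1.155  2.141  1.049  0.919  0.188]
```

View pics/sc5.png

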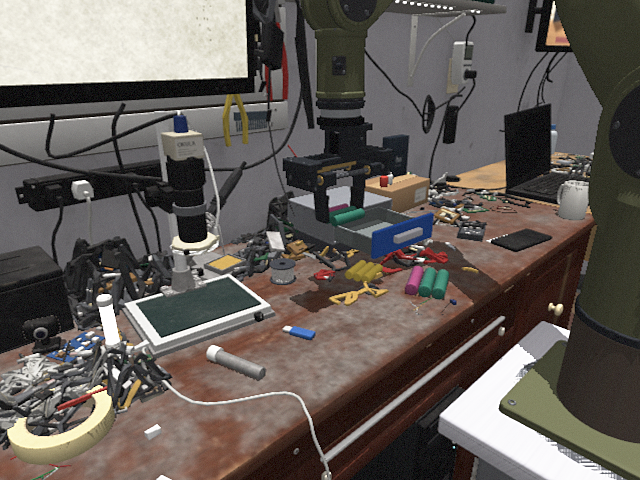

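The pack is held between the fingers near (345,215), with weight showing in the force reading. Next I'll carry it over the drawer.

send_rows --series '[{"grip": 0.6,"dx": -5,"dy": -14,"dz": 0,"turn": 0},{"grip": 0.6,"dx": -7,"dy": -19,"dz": 0,"turn": 0},{"grip": 0.6,"dx": -7,"dy": -19,"dz": 0,"turn": 0},{"grip": 0.6,"dx": -7,"dy": -19,"dz": 0,"turn": 0},{"grip": 0.6,"dx": -7,"dy": -19,"dz": 0,"turn": 0},{"grip": 0.6,"dx": -7,"dy": -19,"dz": 0,"turn": 0},{"grip": 0.6,"dx": -7,"dy": -19,"dz": 0,"turn": 0},{"grip": 0.6,"dx": -7,"dy": -19,"dz": 0,"turn": 0},{"grip": 0.6,"dx": -7,"dy": -19,"dz": 0,"turn": 0},{"grip": 0.6,"dx": -7,"dy": -19,"dz": 0,"turn": 0},{"grip": 0.6,"dx": -7,"dy": -15,"dz": 0,"turn": 0},{"grip": 0.6,"dx": 0,"dy": 0,"dz": 0,"turn": 0}]'

```text
clock: 12.95
tool_pos: [0.5036, -0.1716, 0.1584]
eef_rot: [0.032, 0.999, -0.001, -0.007]
contact_force: [0.1, -0.3, -1.5]
opening: 0.734
```

```bash
python3 m.py .503 -.169 .055 176.5; python3 -c "
from h import *
print(get_state()['q'].round(3))
s=snapshot('top');save(s,'top6.png')
s=snapshot('wrist');save(s,'w6.png')"
```

```text
12.95 [ 0.5036 -0.1716  0.1584] yaw 176.36 tilt [ 0.013 -0.003 -1.   ] open 0.734 F [ 0.1 -0.3 -1.5]
turn -0.002 delta tool after turn mm [  0.8   2.5 103.4]
[ 0.852  0.949 -1.153  1.887  1.017  1.065  0.761]
```

View pics/w6.png

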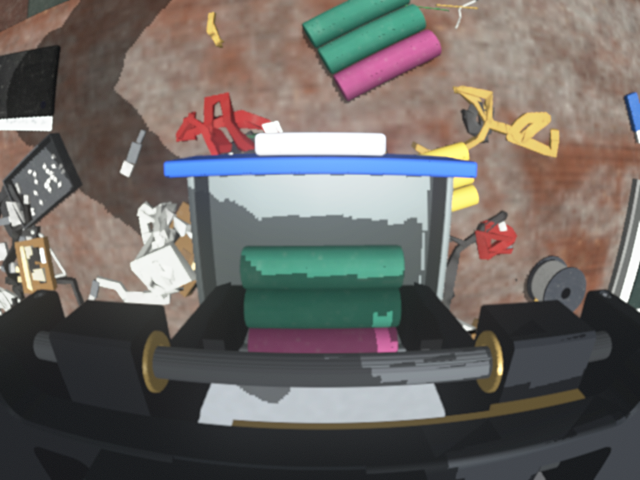

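View pics/top6.png

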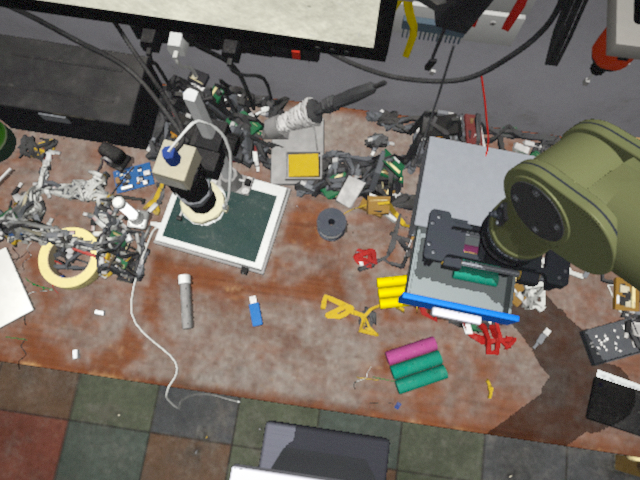

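The pack is level and centred over the open drawer, and the front and side walls are clear, so I'll lower it.

send_rows --series '[{"grip": 0.6,"dx": 1,"dy": 2,"dz": 10,"turn": 0},{"grip": 0.6,"dx": 0,"dy": 0,"dz": 15,"turn": 0},{"grip": 0.6,"dx": 0,"dy": 0,"dz": 15,"turn": 0},{"grip": 0.6,"dx": 0,"dy": 0,"dz": 15,"turn": 0},{"grip": 0.6,"dx": 0,"dy": 0,"dz": 15,"turn": 0},{"grip": 0.6,"dx": 0,"dy": 0,"dz": 12,"turn": 0},{"grip": 0.6,"dx": 0,"dy": 0,"dz": 8,"turn": 0},{"grip": 0.6,"dx": 0,"dy": 0,"dz": 5,"turn": 0},{"grip": 0.6,"dx": 0,"dy": 0,"dz": 4,"turn": 0},{"grip": 0.6,"dx": 0,"dy": 0,"dz": 2,"turn": 0},{"grip": 0.6,"dx": 0,"dy": 0,"dz": 0,"turn": 0}]'

```text
clock: 14.15
tool_pos: [0.5015, -0.1675, 0.0581]
eef_rot: [0.03, 1.0, -0.001, -0.006]
contact_force: [0.0, 0.6, -1.5]
opening: 0.727
```

```bash
python3 m.py .503 -.169 .0535 176.5
```

```text
14.15 [ 0.5015 -0.1675  0.0581] yaw 176.52 tilt [ 0.013 -0.003 -1.   ] open 0.727 F [ 0.   0.6 -1.5]
turn 0.0 delta tool after turn mm [-1.6 -1.4  4.6]
```

send_rows --series '[{"grip": 0.6,"dx": 0,"dy": 0,"dz": 1.5,"turn": 0},{"grip": 0.6,"dx": 0,"dy": 0,"dz": 1.5,"turn": 0},{"grip": 0.6,"dx": 0,"dy": 0,"dz": 1,"turn": 0},{"grip": 0.6,"dx": 0,"dy": 0,"dz": 0.5,"turn": 0},{"grip": 0.6,"dx": 0,"dy": 0,"dz": 0,"turn": 0},{"grip": 0.6,"dx": 0,"dy": 0,"dz": 0,"turn": 0}]'

```text
clock: 14.75
tool_pos: [0.5013, -0.1676, 0.0538]
eef_rot: [0.03, 1.0, -0.001, -0.006]
contact_force: [-0.6, -0.5, 1.2]
opening: 0.734
```

The vertical force went from -1.5 N to +1.2 N, so the pack is resting on the floor. I'll open.

send_rows --series '[{"grip": 0.8,"dx": 0,"dy": 0,"dz": 0,"turn": 0},{"grip": 0.9,"dx": 0,"dy": 0,"dz": 0,"turn": 0},{"grip": 0.95,"dx": 0,"dy": 0,"dz": 0,"turn": 0},{"grip": 0.95,"dx": 0,"dy": 0,"dz": 0,"turn": 0},{"grip": 0.95,"dx": 0,"dy": 0,"dz": 0,"turn": 0},{"grip": 0.95,"dx": 0,"dy": 0,"dz": 0,"turn": 0},{"grip": 0.95,"dx": 0,"dy": 0,"dz": -5,"turn": 0},{"grip": 0.95,"dx": 0,"dy": 0,"dz": -10,"turn": 0},{"grip": 0.95,"dx": 0,"dy": 0,"dz": -20,"turn": 0},{"grip": 0.95,"dx": 0,"dy": 0,"dz": -25,"turn": 0},{"grip": 0.95,"dx": 0,"dy": 0,"dz": -25,"turn": 0},{"grip": 0.95,"dx": 0,"dy": 0,"dz": -25,"turn": 0},{"grip": 0.95,"dx": 0,"dy": 0,"dz": -20,"turn": 0},{"grip": 0.95,"dx": 0,"dy": 0,"dz": 0,"turn": 0}]'

```text
clock: 16.15
tool_pos: [0.5048, -0.1667, 0.1868]
eef_rot: [0.03, 1.0, -0.001, -0.004]
contact_force: [0.6, -0.3, -0.0]
opening: 0.953
```

```bash
python3 m.py .31 -.157 .19 176.5; python3 -c "
from h import *
print(get_state()['q'].round(3))
s=snapshot('wrist');save(s,'w7.png')
s=snapshot('scene');W=world(s);save(s,'sc7.png')
for r in regions_of(s,'cell_pack'):
  p=W[r['pixels']&(s['depth']>0)];print(r['score'],r['extent'],np.median(p,0),np.percentile(p[:,2],[5,95]))
"
```

```text
16.15 [ 0.5048 -0.1667  0.1868] yaw 176.54 tilt [ 0.007 -0.003 -1.   ] open 0.953 F [ 0.6 -0.3 -0. ]
turn 0.001 delta tool after turn mm [195.   -2.2  -3.2]
[ 0.859  0.908 -1.181  1.87   0.967  1.092  0.79 ]
0.65 [407.0, 266.5, 448.5, 298.9] [ 0.34578131 -0.10300854  0.02105601] [0.00436611 0.02495604]
0.64 [362.9, 222.7, 388.5, 240.1] [ 0.51651826 -0.14251289  0.06699208] [0.05126904 0.09960334]
0.59 [346.7, 261.1, 382.3, 280.7] [ 0.46796926 -0.06497274  0.01615534] [0.0071583  0.01922737]
```

View pics/w7.png

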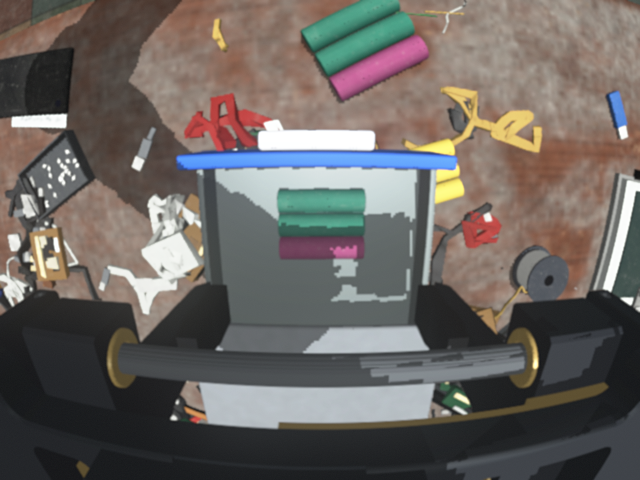

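The pack lies flat and released in the drawer (pixels 278–365, 188–260). Next I'll close the fingers, back off in front of the pull, and go down in stages because this is close to minimum reach.

send_rows --series '[{"grip": 0,"dx": 10,"dy": -2,"dz": 0,"turn": 0},{"grip": 0,"dx": 15,"dy": -2,"dz": 0,"turn": 0},{"grip": 0,"dx": 15,"dy": -2,"dz": 0,"turn": 0},{"grip": 0,"dx": 15,"dy": -2,"dz": 0,"turn": 0},{"grip": 0,"dx": 15,"dy": -2,"dz": 0,"turn": 0},{"grip": 0,"dx": 15,"dy": -2,"dz": 0,"turn": 0},{"grip": 0,"dx": 15,"dy": -2,"dz": 0,"turn": 0},{"grip": 0,"dx": 12,"dy": -1,"dz": 0,"turn": 0},{"grip": 0,"dx": 0,"dy": 0,"dz": 0,"turn": 0},{"grip": 0,"dx": 0,"dy": 0,"dz": 15,"turn": 0},{"grip": 0,"dx": 0,"dy": 0,"dz": 20,"turn": 0},{"grip": 0,"dx": 0,"dy": 0,"dz": 20,"turn": 0},{"grip": 0,"dx": 0,"dy": 0,"dz": 0,"turn": 0}]'

```text
clock: 17.6
tool_pos: [0.3888, -0.1753, 0.1283]
eef_rot: [0.03, 1.0, -0.001, -0.008]
contact_force: [0.0, -0.7, 0.7]
opening: 0.006
```

```bash
python3 m.py .395 -.178 .068 176.5; python3 -c "
from h import *
print(get_state()['q'].round(3))
s=snapshot('wrist');save(s,'w8.png')
s=snapshot('scene');save(s,'sc8.png')
"
```

```text
17.6 [ 0.3888 -0.1753  0.1283] yaw 176.55 tilt [ 0.016 -0.002 -1.   ] open 0.006 F [ 0.  -0.7  0.7]
turn 0.001 delta tool after turn mm [-6.4 -2.3 60.3]
[ 0.954  0.908 -1.128  2.208  1.164  0.889  0.564]
```

View pics/sc8.png

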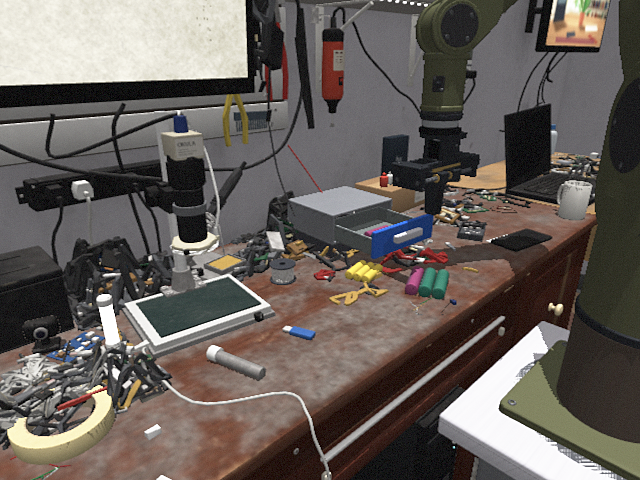

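View pics/w8.png

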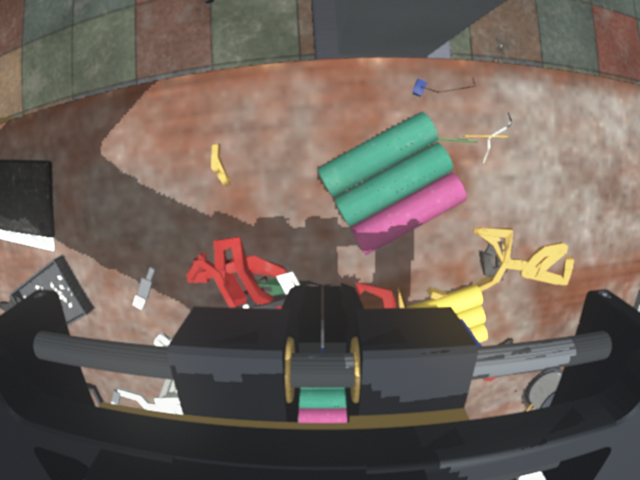

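The shut fingers are clear in front of the drawer front, at scene pixel (433,195), with the pack visible inside. Continuing down.

send_rows --series '[{"grip": 0,"dx": 0,"dy": 0,"dz": 15,"turn": 0},{"grip": 0,"dx": 0,"dy": 0,"dz": 15,"turn": 0},{"grip": 0,"dx": 0,"dy": 0,"dz": 15,"turn": 0},{"grip": 0,"dx": 0,"dy": 0,"dz": 15,"turn": 0},{"grip": 0,"dx": 0,"dy": 0,"dz": 0,"turn": 0},{"grip": 0,"dx": 0,"dy": 0,"dz": 0,"turn": 0}]'

```text
clock: 18.3
tool_pos: [0.3895, -0.1756, 0.0709]
eef_rot: [0.03, 1.0, -0.001, -0.006]
contact_force: [0.1, 0.9, 0.3]
opening: 0.004
```

```bash
python3 m.py .54 -.178 .068 176.5; python3 -c "
from h import *
print(get_state()['q'].round(3))
s=snapshot('scene');save(s,'sc9.png')
"
```

```text
18.3 [ 0.3895 -0.1756  0.0709] yaw 176.52 tilt [ 0.012 -0.003 -1.   ] open 0.004 F [0.1 0.9 0.3]
turn 0.0 delta tool after turn mm [-150.3    6.7    2.9]
[ 0.905  1.012 -1.044  2.242  1.356  0.852  0.413]
```

View pics/sc9.png

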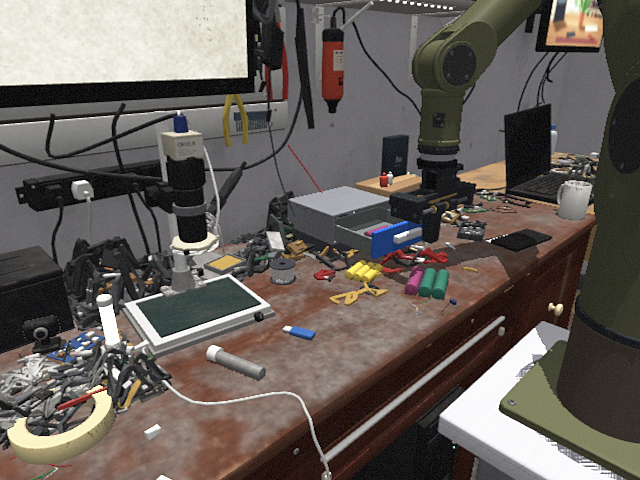

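send_rows --series '[{"grip": 0,"dx": -6,"dy": 0,"dz": 2,"turn": 0},{"grip": 0,"dx": -6,"dy": 0,"dz": 0,"turn": 0},{"grip": 0,"dx": -6,"dy": 0,"dz": 0,"turn": 0},{"grip": 0,"dx": -4,"dy": 0,"dz": 0,"turn": 0},{"grip": 0,"dx": -4,"dy": 0,"dz": 0,"turn": 0},{"grip": 0,"dx": -4,"dy": 0,"dz": 0,"turn": 0},{"grip": 0,"dx": -4,"dy": 0,"dz": 0,"turn": 0},{"grip": 0,"dx": -4,"dy": 0,"dz": 0,"turn": 0},{"grip": 0,"dx": -5,"dy": 0,"dz": 0,"turn": 0},{"grip": 0,"dx": -5,"dy": 0,"dz": 0,"turn": 0},{"grip": 0,"dx": -5,"dy": 0,"dz": 0,"turn": 0},{"grip": 0,"dx": -5,"dy": 0,"dz": 0,"turn": 0},{"grip": 0,"dx": -5,"dy": 0,"dz": 0,"turn": 0},{"grip": 0,"dx": -5,"dy": 0,"dz": 0,"turn": 0},{"grip": 0,"dx": -5,"dy": 0,"dz": 0,"turn": 0}]'

```text
clock: 19.85
tool_pos: [0.462, -0.1802, 0.0671]
eef_rot: [0.03, 1.0, -0.001, -0.007]
contact_force: [-1.7, 0.4, 1.0]
opening: 0.005
```

```bash
python3 m.py .525 -.178 .068 176.5; python3 -c "
from h import *
print(get_state()['q'].round(3))
s=snapshot('scene');save(s,'sc10.png')
"
```

```text
19.85 [ 0.462  -0.1802  0.0671] yaw 176.52 tilt [ 0.013 -0.003 -1.   ] open 0.005 F [-1.7  0.4  1. ]
turn 0.0 delta tool after turn mm [-62.7   6.   -0.9]
[ 0.852  1.053 -1.041  2.042  1.248  0.917  0.578]
```

View pics/sc10.png

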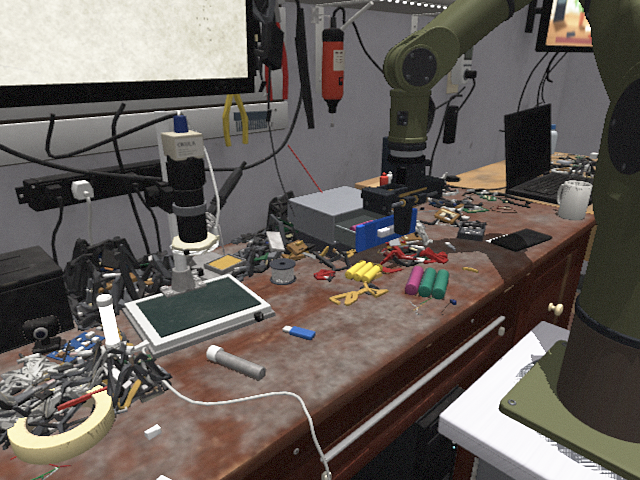

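The drawer is moving in with 1.7 N of resistance. I'll keep pushing.

send_rows --series '[{"grip": 0,"dx": -5,"dy": 0,"dz": 0,"turn": 0},{"grip": 0,"dx": -5,"dy": 0,"dz": 0,"turn": 0},{"grip": 0,"dx": -5,"dy": 0,"dz": 0,"turn": 0},{"grip": 0,"dx": -5,"dy": 0,"dz": 0,"turn": 0},{"grip": 0,"dx": -5,"dy": 0,"dz": 0,"turn": 0},{"grip": 0,"dx": -5,"dy": 0,"dz": 0,"turn": 0},{"grip": 0,"dx": -5,"dy": 0,"dz": 0,"turn": 0},{"grip": 0,"dx": -5,"dy": 0,"dz": 0,"turn": 0},{"grip": 0,"dx": -5,"dy": 0,"dz": 0,"turn": 0},{"grip": 0,"dx": -4,"dy": 0,"dz": 0,"turn": 0},{"grip": 0,"dx": -3,"dy": 0,"dz": 0,"turn": 0},{"grip": 0,"dx": -2,"dy": 0,"dz": 0,"turn": 0},{"grip": 0,"dx": -2,"dy": 0,"dz": 0,"turn": 0},{"grip": 0,"dx": 0,"dy": 0,"dz": 0,"turn": 0}]'

```text
clock: 21.3
tool_pos: [0.518, -0.1835, 0.0664]
eef_rot: [0.03, 1.0, -0.001, -0.006]
contact_force: [0.6, 1.1, 0.4]
opening: 0.001
```

```bash
python3 m.py .525 -.178 .068 176.5; python3 -c "
from h import *
print(get_state()['q'].round(3))
s=snapshot('top');save(s,'top11.png')
s=snapshot('scene');save(s,'sc11.png'); W=world(s)
hsv=cv2.cvtColor(s['img'],cv2.COLOR_RGB2HSV)
b=(hsv[...,0]>100)&(hsv[...,0]<125)&(hsv[...,1]>150)&(s['depth']>0)
p=W[b]; p=p[(p[:,2]>.02)&(p[:,2]<.097)&(p[:,0]>.4)&(p[:,1]<-.07)]; 
n=np.array([.998,-.0617]); print('front face at',np.percentile(p[:,:2]@n,[5,25,50,75]),'shut expected',np.array([563,-173.9])@n/1000-.010)
"
```

```text
21.3 [ 0.518  -0.1835  0.0664] yaw 176.52 tilt [ 0.012 -0.003 -1.   ] open 0.001 F [0.6 1.1 0.4]
turn 0.0 delta tool after turn mm [-6.7  5.9 -1.6]
[ 0.809  1.089 -1.045  1.884  1.183  0.979  0.691]
front face at [0.55053512 0.55187522 0.55285096 0.55394183] shut expected 0.56260363
```

View pics/top11.png

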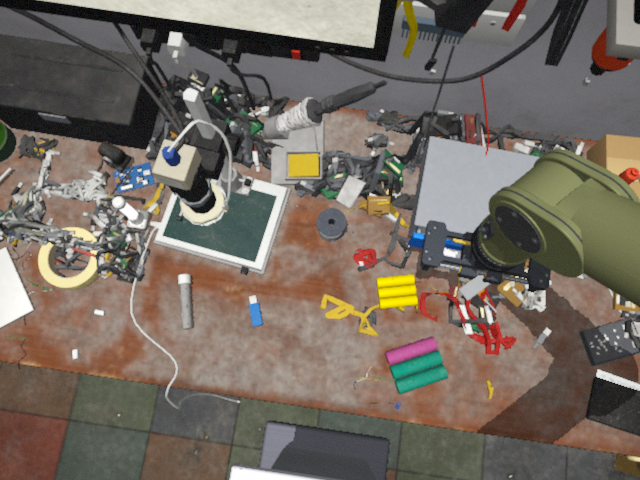

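About 10 mm remains. I'll push in small steps and watch the force.

send_rows --series '[{"grip": 0,"dx": -2,"dy": 0,"dz": 0,"turn": 0},{"grip": 0,"dx": -2,"dy": 0,"dz": 0,"turn": 0},{"grip": 0,"dx": -2,"dy": 0,"dz": 0,"turn": 0},{"grip": 0,"dx": -1,"dy": 0,"dz": 0,"turn": 0},{"grip": 0,"dx": -1,"dy": 0,"dz": 0,"turn": 0}]'

```text
clock: 21.9
tool_pos: [0.5256, -0.1839, 0.0663]
eef_rot: [0.03, 1.0, -0.001, -0.006]
contact_force: [-1.1, 0.4, 1.5]
opening: 0.007
```

send_rows --series '[{"grip": 0,"dx": -1,"dy": 0,"dz": 0,"turn": 0},{"grip": 0,"dx": -1,"dy": 0,"dz": 0,"turn": 0}]'

```text
clock: 22.1
tool_pos: [0.5276, -0.184, 0.0663]
eef_rot: [0.03, 1.0, -0.001, -0.006]
contact_force: [-1.3, 1.3, 1.3]
opening: 0.003
```

```bash
cat > f.py <<'E'
from h import *
s=snapshot('scene');W=world(s); save(s,'sc12.png')
hsv=cv2.cvtColor(s['img'],cv2.COLOR_RGB2HSV)
b=(hsv[...,0]>100)&(hsv[...,0]<125)&(hsv[...,1]>150)&(s['depth']>0)
p=W[b]; p=p[(p[:,2]>.02)&(p[:,2]<.097)&(p[:,0]>.4)&(p[:,1]<-.07)]; 
n=np.array([.998,-.0617]); print('front face at',np.percentile(p[:,:2]@n,[5,25,50,75]))
E
python3 m.py .525 -.178 .068 176.5; python3 f.py
```

```text
22.1 [ 0.5276 -0.184   0.0663] yaw 176.53 tilt [ 0.013 -0.003 -1.   ] open 0.003 F [-1.3  1.3  1.3]
turn 0.001 delta tool after turn mm [ 2.9  5.9 -1.7]
front face at [0.56033964 0.56157573 0.56242448 0.5634694 ]
```

Nearly shut. I'll step 1 mm at a time until it meets the stop.

send_rows --series '[{"grip": 0,"dx": -1,"dy": 0,"dz": 0,"turn": 0},{"grip": 0,"dx": -1,"dy": 0,"dz": 0,"turn": 0}]'

```text
clock: 22.35
tool_pos: [0.528, -0.1841, 0.0662]
eef_rot: [0.03, 1.0, -0.001, -0.008]
contact_force: [-6.9, 0.8, 5.6]
opening: 0.005
```

send_rows --series '[{"grip": 0,"dx": -1,"dy": 0,"dz": 0,"turn": 0},{"grip": 0,"dx": 0,"dy": 0,"dz": 0,"turn": 0}]'

```text
clock: 22.55
tool_pos: [0.528, -0.1841, 0.0661]
eef_rot: [0.03, 1.0, -0.002, -0.009]
contact_force: [-7.6, 0.7, 7.0]
opening: 0.004
```

The force has risen to 7 N with no further travel, so it's at the stop. Backing off and rising.

send_rows --series '[{"grip": 0,"dx": 3,"dy": 0,"dz": 0,"turn": 0},{"grip": 0,"dx": 8,"dy": 0,"dz": 0,"turn": 0},{"grip": 0,"dx": 15,"dy": 0,"dz": 0,"turn": 0},{"grip": 0,"dx": 15,"dy": 0,"dz": 0,"turn": 0},{"grip": 0,"dx": 15,"dy": 0,"dz": 0,"turn": 0},{"grip": 0,"dx": 15,"dy": 0,"dz": 0,"turn": 0},{"grip": 0,"dx": 15,"dy": 0,"dz": -10,"turn": 0},{"grip": 0,"dx": 5,"dy": 0,"dz": -20,"turn": 0},{"grip": 0,"dx": 0,"dy": 0,"dz": -20,"turn": 0},{"grip": 0,"dx": 0,"dy": 0,"dz": -20,"turn": 0},{"grip": 0,"dx": 0,"dy": 0,"dz": 0,"turn": 0},{"grip": 0,"dx": 0,"dy": 0,"dz": 0,"turn": 0}]'

```text
clock: 23.75
tool_pos: [0.4407, -0.179, 0.1373]
eef_rot: [0.031, 1.0, -0.001, -0.006]
contact_force: [-0.1, -0.5, -0.0]
opening: 0.004
```

```bash
python3 m.py .525 -.178 .068 176.5; python3 f.py; python3 -c "
from h import *
s=snapshot('top');save(s,'top12.png')"
```

```text
23.75 [ 0.4407 -0.179   0.1373] yaw 176.49 tilt [ 0.012 -0.003 -1.   ] open 0.004 F [-0.1 -0.5 -0. ]
turn -0.0 delta tool after turn mm [-84.1   6.1  69.3]
front face at [0.5605635  0.56172896 0.56265061 0.56356978]
```

View pics/sc12.png

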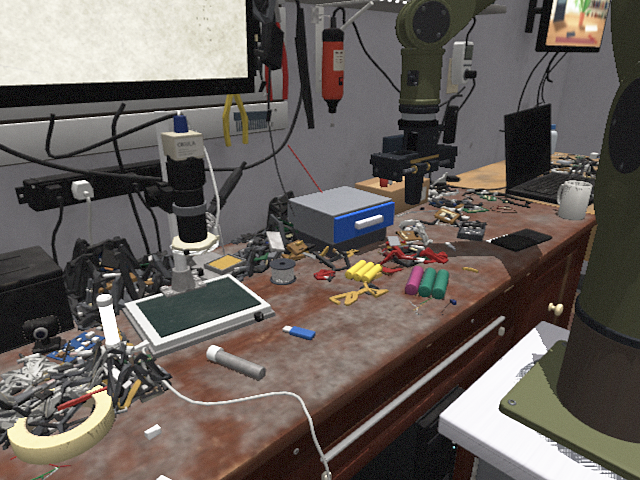

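View pics/top12.png

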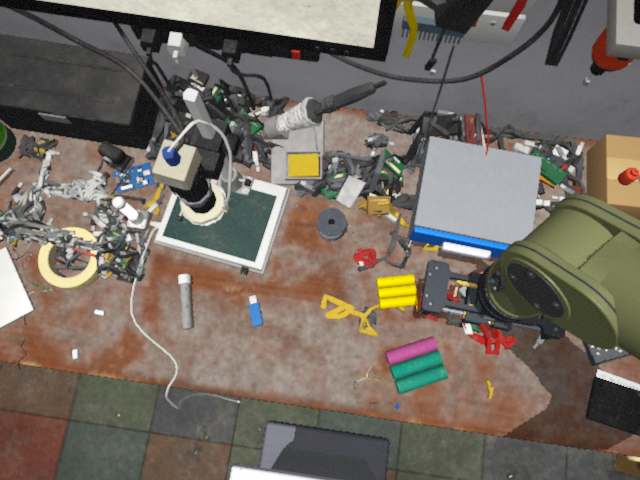

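The drawer is shut flush (scene pixel (362,222)), the arm is clear and nothing else has moved. Handing in.

```bash
python3 -c "
from plant import finish_job
print(finish_job())"
```

```text
the job is handed in; nothing more can be done
None
```

The small green/magenta pack is in the drawer, the drawer is shut, and the job was handed in at about 24 s; no verdict was reported.

**What I did**
- **Pick-up:** The first grasp attempt failed. Joint 6 reached its limit with the tips about 14 mm too high, so the fingers closed just above the pack without moving it. I turned the tool half a turn and gripped the pack by its cell ends.
- **Placing:** I set the pack on the drawer floor until the wrist force showed contact, then let go.
- **Closing:** I pushed the pull with the shut fingers. The force rose to about 7 N with no further travel at the stop.

**Last checks**
- **Pack:** After release, the wrist picture showed it flat in the open drawer. I could not see it once the drawer was shut, so its final position inside is inferred.
- **Drawer:** The front face measured 0.5627 m along the unit's axis, against 0.5626 m expected when shut.
- **Arm and other things:** The arm is clear, with wrist force near 0 N. The yellow and larger packs had not moved. None of the final checks disagreed.

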